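# Clamp a sample bottle in the bottle chuck

## Task

Set up the white sample bottle that stands on the worktop for its cap test: swing the orange crank of the bottle chuck anticlockwise (seen from above) until the jaws are fully open, stand the bottle upright on the middle of the chuck's face, then swing the crank clockwise until all three jaws grip the bottle firmly, and let go. Do not tip the bottle over, and leave the beaker and the tape roll where they are.

Things in the scene. Friction and masses are not known exactly. Their poses are not given: they have to be found in the camera images.
- chuck: Bottle chuck fixed to the worktop: dark round flange 152 mm across and 6 mm thick, grey knurled sleeve 124 mm across round it (top 19 mm up), aluminium face 114 mm across, 24 mm above the worktop, carrying three steel jaws. Origin: centre of its underside on the worktop; z up, the turning axis. A shaker with bottles up to 0.35 m high stands to its left (y > 0.15).
- seat (a point): Middle of the chuck's aluminium face, on the turning axis, 24 mm above the worktop: where the middle of the bottle's underside belongs. Fixed to the chuck.
- sleeve (a joint): Angle (rad) of the chuck's sleeve and crank about the vertical axis at seat: 0 fully open (stop), growing clockwise seen from above, 1.4 fully closed (stop). The 3 pad faces stand 32 mm from the axis at 0 and come in together 9 mm per rad; they meet the bottle at 1.0, then their springs (3 N/mm) press, 11 N each at 1.4. Starts nearly closed. Friction 0.4 N m, 0.7 when gripping; stays where left.
- handle_grip (a point): Point on the axis of the upright orange crank handle, 86 mm above the worktop: a round post 16 mm thick on a steel arm of the sleeve, 110 mm from the turning axis, free to grip from 45 to 100 mm above the worktop (top 108 mm); it does not spin on the arm. From open to closed it sweeps 1.4 rad round seat: on the robot's side of the chuck when open, to its left when closed.
- jaw_1: One of three equal steel jaws with a black rubber pad, 20 mm wide, top 35 mm above the chuck's face, 58 mm above the worktop. Origin: at the bottom middle of its pad face, at face height; x points outwards from the turning axis. Seen from the axis it stands at +60 degrees from the chuck's x axis.
- jaw_2: Second jaw, as jaw_1, at 180 degrees from the chuck's x axis.
- jaw_3: Third jaw, as jaw_1, at 300 degrees from the chuck's x axis.
- bottle: Loose white plastic sample bottle with a fixed white screw cap, 112 mm tall, round body 46 mm across, cap about 24 mm across; 0.08 to 0.17 kg. Origin: centre of its underside; z up through the cap. Can be gripped by the cap from above (95 to 110 mm above its underside), which keeps the fingers above the jaws.
- beaker: Loose clear beaker, 70 mm across and 92 mm tall, standing on the worktop; not to be moved. Origin: centre of its underside.
- tape_roll: Loose beige roll of tape lying flat, 68 mm across and 19 mm high; not to be moved. Origin: centre of its underside.
There are look-alikes about, which are no part of the job. What is shaped like the bottle but red or yellow is not meant.

How it is judged:
By the outcome, as a careful person would: the job done as asked, in the order asked, and still so for the second after the job is handed in, with the robot touching nothing.
It also fails if it takes over 72 s, if anything falls off the work surface, if the arm or the gripper's body presses on something with over 40 N, if the wrist force passes 120 N, or if a joint passes its speed limit or range.

## Robot

A 6-joint arm with a two-finger parallel gripper is mounted at the origin on a cart in front of the work surface, level with it; the furniture and walls round the work are solid. World frame = base frame: x ahead of the robot, y to its left, z up, the work surface at z = 0. Lengths are in m, angles in rad, forces in N, time in s.
With the tool pointing down it reaches from about 0.35 to 0.775 m from the base axis. Payload 5.5 kg.
Tool frame: the origin (TCP) lies on the centre line of the jaws, within the pads' length; the fingertips stand 11 mm ahead of it and the grasp point (between the pads) lies 8 mm behind it (env.tip_reach is the distance from the TCP to the fingertips, in m); z points along the fingers, x is the direction in which the jaws open and shut, and the axes are right-handed (so a half turn about z gives the same grasp; the last joint's range is limited). The gripper opens to 85 mm and grips with 20 to 120 N. Pads are 22 mm wide; open, the fingers measure 114 mm over their backs; the gripper's body (76 mm by 85 mm) begins 54 mm behind the grasp point. The pads swing forward as they close: fully open they stand 13 mm farther back than shut.
Start: joints at [-1.427, 0.313, 0.046, 1.304, 0, 1.431], TCP at [0.161, -0.552, 0.242] pointing down, gripper open.
Joint ranges: [-2.76, 2.76], [-0.86, 1.69], [-1.03, 1.26], [-2.2, 2.34], [-1.47, 1.5], [-3.14, 3.14]. Speed limits (rad/s): [2.57, 2.57, 3.14, 3.14, 3.14, 3.14].

## Interface

Orientations are given as a unit quaternion [w, x, y, z].
In Python, from workcell import env gives the robot as it stands.
- The arm moves only by the tool carry_out, never from a script. Its argument "moves" is one flat list of numbers, 7 for each row, row after row: the gripper command: -1 is shut, 1 is fully open, values between are in proportion, then the shift along the tool's x, y, z in m, then the turn, a rotation vector about the tool's x, y, z in degrees. A call has exactly 5 rows; each row shifts and turns the pose as measured when the row begins, along the tool's axes as they then stand; what a row does not reach is not made up. A row lasts 1/8 s, in which the tool goes at most 62.5 mm and 10.7 degrees, less where a joint would pass 70% of its speed; a pose out of reach is approached as far as the arm can. A call is refused whole if a number of a shift passes 0.0625 or a number of a turn 10.7, either way. A call with a gripper value outside its range is refused whole. The fingers move at their own pace and stop on an object; "squeeze" is the grip in N (left out, the last holds). Time passes only in rows, so rows that do not move let the fingers close, or fill a call up. It gives the time, the measured TCP pose, the force and the opening at its end, in the units of the state.
- env.get_state(): the state, without advancing time (a new reading comes with each control period).
- env.read_camera(name): name is "scene" or "top"; returns the picture (420x560x3 uint8, red, green, blue); there is no depth.
- env.calibration(name): a dict with "camera_matrix" (3x3 intrinsics, pixels), "rvec" (rotation vector, rad) and "tvec" (3), from world to camera coordinates, as OpenCV has them. Camera axes: x right, y down, z forward; pixel columns grow to the right and rows downward; lengths in m; the calibration is good to about 2 mm. A picture is of the moment at which its call begins. calibration takes no time and is no camera call.
- env.hand_in(): hands the job in, once; it reports no verdict.
The state is a dict: "clock": time; "joint_pos": joint angles; "qvel": joint speeds; "tau": joint torques, N m; "tcp_pos": TCP position; "orientation": TCP orientation; "wrist_force": force on the tool from outside, world axes, zero at the start; "ft_torque": the same for the moment, N m; "finger_gap": finger opening in m.
Only numpy, scipy, OpenCV 4.12 (cv2) and the standard library are available. Lean on these libraries where they do the work, as an engineer would, in place of code of your own. Each camera call takes 0.05 s, during which the arm holds its last target. There are 200 camera calls.

## Working session

There is one attempt and no reset: what is moved stays moved. The work goes in short steps, Python scripts to look and compute and a tool call to move; the robot and the scene stay as the last step left them, time stands still between calls to the robot, and variables do not carry over. Pictures are saved under pics/ and viewed, about 8 in all and at most 12, crops included, and the job is handed in when it is done.

Besides the shell and the picture viewer there is one more tool, called after "Call:" as name(argument=value, ...) on one line, values as JSON. carry_out: Moves the arm, as the interface text tells. Its arguments: {"type":"object","properties":{"moves":{"type":"array"},"squeeze":{"type":"number"}},"required":["moves"]}

```bash
ls; mkdir -p pics
python3 - <<'E'
from workcell import env
import cv2
for n in("scene","top"):
    im=env.read_camera(n); cv2.imwrite(f"pics/{n}0.png",im[:,:,::-1]); c=env.calibration(n)
    R=cv2.Rodrigues(c["rvec"])[0]; print(n,c["camera_matrix"].round(1).tolist(),(-R.T@c["tvec"].ravel()).round(3))
print(env.get_state())
E
```

```text
pics
scene [[424.4, 0.0, 280.1], [0.0, 424.4, 204.9], [0.0, 0.0, 1.0]] [-0.014 -0.791  0.422]
top [[416.6, 0.0, 271.9], [0.0, 416.6, 211.0], [0.0, 0.0, 1.0]] [ 0.37  -0.26   0.904]
{'clock': 0.1, 'joint_pos': array([-1.42655786e+00,  3.13938759e-01,  4.50873339e-02,  1.30361783e+00,
        1.26202794e-05,  1.43117495e+00]), 'qvel': array([ 0.00267682,  0.00020641,  0.0028444 ,  0.00086734,  0.00055317,
       -0.00035325]), 'tau': array([ 3.94123985e-03, -4.81724203e+01,  2.99245369e+01,  1.26667757e-02,
       -6.58216163e-05,  4.65390031e-06]), 'tcp_pos': array([ 0.16095394, -0.5515481 ,  0.24148823]), 'orientation': array([-5.94574962e-04,  8.00019437e-01, -5.99973500e-01, -5.88381969e-04]), 'wrist_force': array([0.21135407, 0.19206349, 0.12218923]), 'ft_torque': array([ 0.01482251, -0.01978373,  0.03508887]), 'finger_gap': 0.08569648496545107}
```

View pics/scene0.png

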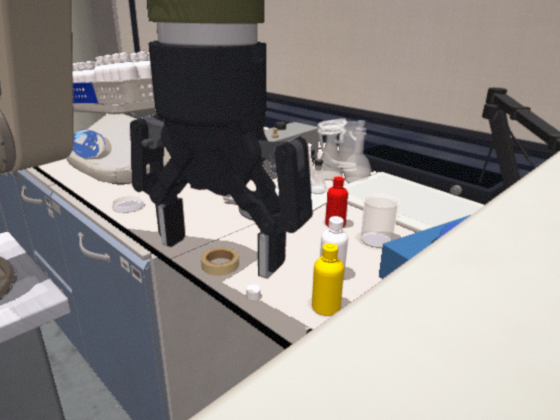

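View pics/top0.png

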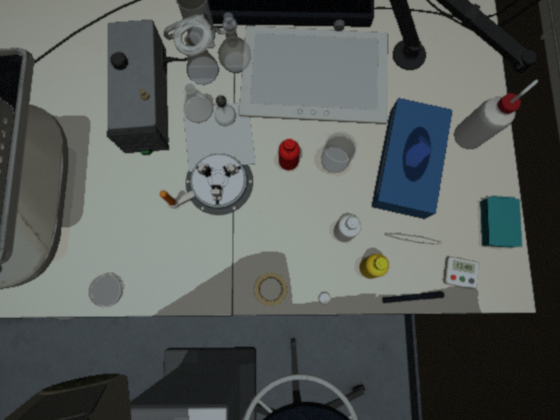

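The scene view shows red, white and yellow bottles at (337,205), (334,245) and (328,285). The top view shows the chuck at (219,182), the crank handle to its left at about (165,195), the white bottle at (348,226), the beaker at (337,155) and the tape at (270,289).

```bash
cat > h.py <<'E'
from workcell import env
import cv2, numpy as np
from scipy.spatial.transform import Rotation as Ro
def ray(n,uv,z):
    c=env.calibration(n); R=cv2.Rodrigues(c["rvec"])[0]; o=-R.T@c["tvec"].ravel()
    d=R.T@np.linalg.inv(c["camera_matrix"])@np.array([*uv,1.]); return o+d*(z-o[2])/d[2]
def proj(n,p):
    c=env.calibration(n); return cv2.projectPoints(np.array([p],float),c["rvec"],c["tvec"],c["camera_matrix"],None)[0].ravel()
def handle(im,n="top",z=.108):
    hsv=cv2.cvtColor(im,cv2.COLOR_RGB2HSV); m=cv2.inRange(hsv,(5,150,80),(18,255,255))
    k,l,s,c=cv2.connectedComponentsWithStats(m); return [(s[i].tolist(),c[i].round(1).tolist()) for i in range(1,k) if s[i,4]>12]
def tool():
    s=env.get_state(); R=Ro.from_quat(s["orientation"],scalar_first=True).as_matrix(); return s,s["tcp_pos"],R
E
python3 - <<'E'
from h import *
im=cv2.imread("pics/top0.png"); rgb=im[:,:,::-1].copy()
print(handle(rgb))
a=cv2.resize(im[130:230,140:270],None,fx=3,fy=3,interpolation=cv2.INTER_CUBIC)
b=cv2.resize(im[190:290,315:415],None,fx=3,fy=3,interpolation=cv2.INTER_CUBIC)
cv2.imwrite("pics/crop0.png",np.hstack([a,b]))
for n,uv,z in[("chuckflange",(219,183),.006),("bottlecap",(348,219),.112),("body",(348,226),.05),("handletop",(165,194),.108),("beaker",(337,155),.05),("red",(289,147),.112),("yellow",(378,262),.112)]: print(n,ray("top",uv,z).round(3))
s,p,R=tool();print(R.round(3))
E
```

```text
[([160, 191, 7, 10, 38], [163.4, 194.3])]
chuckflange [ 0.617 -0.136  0.006]
bottlecap [ 0.513 -0.401  0.112]
body [ 0.51  -0.411  0.05 ]
handletop [ 0.568 -0.044  0.108]
beaker [ 0.664 -0.395  0.05 ]
red [ 0.661 -0.29   0.112]
yellow [ 0.43  -0.454  0.112]
[[ 0.28  -0.96  -0.   ]
 [-0.96  -0.28   0.002]
 [-0.002 -0.    -1.   ]]
```

View pics/crop0.png

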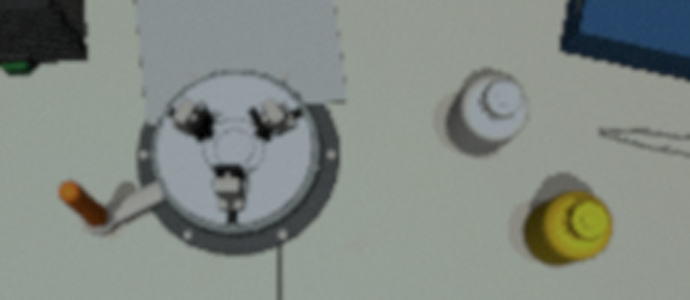

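The crop shows the flange bolts at crop (145,155), (332,155), (189,235) and (283,235), so the chuck centre is about (219.3,181.7) in full pixels. The handle top is at (163,193) and the white cap top at about (352.7,222).

Run:
```python
from h import *
im=cv2.imread("pics/top0.png")
C=ray("top",(219.2,181.7),.006);H=ray("top",(163.2,192.8),.108)
g=[ray("top",(140+x/3,130+y/3),.024) for x,y in((160,150),(313,150))]
print("C",C,"H",H,"r",np.hypot(*(H-C)[:2]),"ang",np.degrees(np.arctan2(*(H-C)[1::-1])))
print("bolts", [ray("top",(140+x/3,130+y/3),.006).round(4).tolist() for x,y in((145,155),(332,155),(189,235),(283,235))])
print("nadir",proj("top",(.37,-.26,0)))
# cap/body brightness in white bottle
cap=ray("top",(352.7,222.3),.112);print("cap",cap, "base px",proj("top",(cap[0],cap[1],0)),"tops",proj("top",(cap[0],cap[1],.09)))
print("scene proj cap",proj("scene",cap),"H",proj("scene",H))
s=cv2.imread("pics/scene0.png")
hsv=cv2.cvtColor(s,cv2.COLOR_BGR2HSV)
cv2.imwrite("pics/b.png",np.hstack([cv2.resize(s[200:300,290:390],None,fx=4,fy=4,interpolation=cv2.INTER_CUBIC),cv2.resize(im[195:255,320:380],(400,400),interpolation=cv2.INTER_CUBIC)]))
```

```text
C [ 0.62008489 -0.13648433  0.006     ] H [ 0.57026315 -0.04038861  0.108     ] r 0.10824321217176318 ang 117.40491160034789
bolts [[0.6209, -0.0674, 0.006], [0.6194, -0.2068, 0.006], [0.5597, -0.1017, 0.006], [0.559, -0.1709, 0.006]]
nadir [275.67023556 295.50731684]
cap [ 0.50689903 -0.40965859  0.112     ] base px [343.40789871 231.09173649] tops [350.67929051 224.21189751]
scene proj cap [333.32309957 217.60767606] H [224.61572055 160.1618185 ]
```

View pics/b.png

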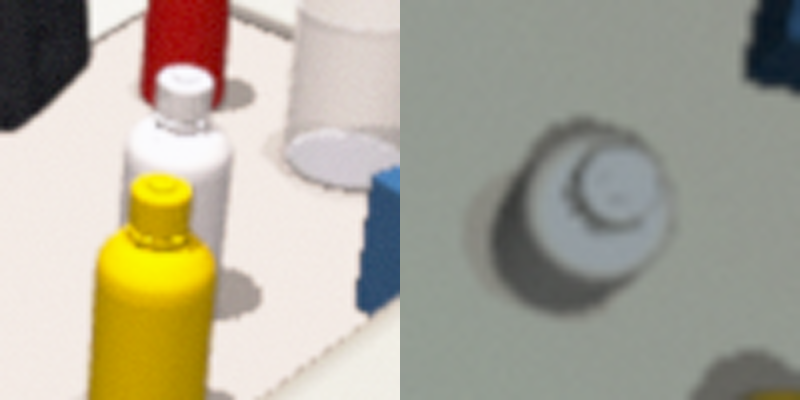

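Scene crop: white cap top at about (335.9,218.1); top crop: (352.4,222.5). The chuck centre is about (0.620,-0.1365). The handle is at radius 108 mm, against 110 expected, and at 117°. I'll fuse the two views of the cap and plan the approach.

```bash
cat >> h.py <<'E'
C=np.array([.620,-.1365])
def yaw(R): return np.degrees(np.arctan2(R[1,0],R[0,0]))
def plan(wps,g,mx=.055,mt=10.5):
    """waypoints (x,y,z,yaw deg) -> rounded rows in tool axes, assumed reached; levels tilt in the first row"""
    s,p,R=tool(); rows=[]
    for w in wps:
        w=np.array(w,float); dy=(w[3]-yaw(R)+180)%360-180; p0,y0=p.copy(),yaw(R)
        n=int(max(np.ceil(np.linalg.norm(w[:3]-p)/mx),np.ceil(abs(dy)/mt),1))
        for i in range(1,n+1):
            t=p0+(w[:3]-p0)*i/n; a=np.radians(y0+dy*i/n)
            Rt=np.array([[np.cos(a),np.sin(a),0],[np.sin(a),-np.cos(a),0],[0,0,-1]])
            d=(R.T@(t-p)).round(4); rv=np.degrees(Ro.from_matrix(R.T@Rt).as_rotvec()).round(1)
            rows.append([g,*d,*rv]); p=p+R@d; R=R@Ro.from_rotvec(np.radians(rv)).as_matrix()
    print("at",s["tcp_pos"].round(4),"yaw",round(yaw(tool()[2]),1),"t",s["clock"],"end",p.round(4),round(yaw(R),1))
    for i,r in enumerate(rows): print(i+1,[float(v) for v in r])
E
python3 - <<'E'
from h import *
# cap: two-view
A=[ray("top",(352.4,222.5),.112),ray("scene",(335.9,218.1),.112)];print(A)
P=[env.calibration(n)["camera_matrix"]@np.c_[cv2.Rodrigues(env.calibration(n)["rvec"])[0],env.calibration(n)["tvec"].ravel()] for n in("top","scene")]
X=cv2.triangulatePoints(P[0],P[1],np.array([352.4,222.5]),np.array([335.9,218.1]));print((X[:3]/X[3]).ravel())
a=np.radians(117.4);h=C+.11*np.array([np.cos(a),np.sin(a)]);print(h)
plan([(*h,.2,27)],.3,.06)
E
```

```text
[array([ 0.50651429, -0.40906374,  0.112     ]), array([ 0.50856826, -0.41378732,  0.112     ])]
[ 0.50847862 -0.41112218  0.11056616]
[ 0.56937802 -0.03884031]
at [ 0.161  -0.5515  0.2415] yaw -73.7 t 0.1 end [ 0.5694 -0.0388  0.2   ] 27.0
1 [0.3, -0.0343, -0.0487, 0.0038, -0.0, 0.1, -9.2]
2 [0.3, -0.0262, -0.0536, 0.0038, -0.0, -0.0, -9.1]
3 [0.3, -0.0173, -0.057, 0.0038, -0.0, -0.0, -9.2]
4 [0.3, -0.008, -0.059, 0.0038, -0.0, -0.0, -9.1]
5 [0.3, 0.0015, -0.0596, 0.0038, -0.0, -0.0, -9.2]
6 [0.3, 0.011, -0.0586, 0.0038, -0.0, -0.0, -9.1]
7 [0.3, 0.02, -0.0561, 0.0038, -0.0, -0.0, -9.2]
8 [0.3, 0.0288, -0.0521, 0.0038, -0.0, -0.0, -9.2]
9 [0.3, 0.0368, -0.0469, 0.0037, 0.0, -0.0, -9.1]
10 [0.3, 0.0437, -0.0405, 0.0038, 0.0, -0.0, -9.2]
11 [0.3, 0.0497, -0.033, 0.0038, 0.0, -0.0, -9.1]
```

Call:
carry_out(moves=[0.3,-0.034,-0.049,0.004,0,0,-9.2,0.3,-0.026,-0.054,0.004,0,0,-9.2,0.3,-0.017,-0.057,0.004,0,0,-9.2,0.3,-0.008,-0.059,0.004,0,0,-9.2,0.3,0.0015,-0.06,0.004,0,0,-9.2], squeeze=40)

```text
clock: 0.72
tcp_pos: [0.3478, -0.3138, 0.2185]
orientation: [-0.002, 0.973, -0.232, -0.001]
wrist_force: [0.4, -0.7, -0.8]
finger_gap: 0.0555
```

Run:
```python
from h import *
plan([(.5694,-.0388,.17,27)],.3,.05)
```

```text
at [ 0.3478 -0.3138  0.2185] yaw -26.8 t 0.725 end [ 0.5695 -0.0388  0.17  ] 27.0
1 [0.3, 0.0092, -0.0432, 0.0062, -0.2, 0.1, -6.7]
2 [0.3, 0.0143, -0.0418, 0.006, 0.0, 0.0, -6.7]
3 [0.3, 0.0189, -0.0398, 0.006, 0.0, 0.0, -6.8]
4 [0.3, 0.0236, -0.0374, 0.0061, 0.0, 0.0, -6.7]
5 [0.3, 0.0278, -0.0343, 0.006, 0.0, 0.0, -6.7]
6 [0.3, 0.0316, -0.0308, 0.006, 0.0, 0.0, -6.7]
7 [0.3, 0.0349, -0.027, 0.0061, 0.0, 0.0, -6.8]
8 [0.3, 0.038, -0.0226, 0.006, 0.0, 0.0, -6.7]
```

Call:
carry_out(moves=[0.3,0.011,-0.052,0.006,0,0,-8.5,0.3,0.017,-0.05,0.006,0,0,-8.5,0.3,0.024,-0.048,0.006,0,0,-8.5,0.3,0.029,-0.043,0.006,0,0,-8.5,0.3,0.034,-0.038,0.006,0,0,-8.5])

```text
clock: 1.35
tcp_pos: [0.5051, -0.0922, 0.1872]
orientation: [-0.002, 0.989, 0.149, -0.0]
wrist_force: [0.2, -0.6, 0.2]
finger_gap: 0.0551
```

Run:
```python
from h import *
plan([(.5694,-.0388,.17,27)],.3,.05)
```

```text
at [ 0.5051 -0.0922  0.1872] yaw 17.2 t 1.35 end [ 0.5694 -0.0388  0.17  ] 27.0
1 [0.3, 0.0386, -0.016, 0.0087, -0.2, 0.0, -4.9]
2 [0.3, 0.0399, -0.0126, 0.0086, -0.0, 0.0, -4.9]
```

Call:
carry_out(moves=[0.3,0.039,-0.016,0.004,0,0,-4.9,0.3,0.04,-0.013,0.004,0,0,-4.9,0.3,0.004,-0.001,0,0,0,-0.5,0.3,0,0,0,0,0,0,0.3,0,0,0,0,0,0])

```text
clock: 1.98
tcp_pos: [0.5732, -0.0301, 0.1764]
orientation: [-0.003, 0.97, 0.243, -0.003]
wrist_force: [0.5, 0.5, 0.2]
finger_gap: 0.0554
```

Run:
```python
from h import *
im=env.read_camera("scene"); cv2.imwrite("pics/s1.png",im[:,:,::-1]); print(handle(im))
plan([(.5694,-.0388,.17,27)],.3,.05)
print([proj("scene",(.5694,-.0388,z)).round(1) for z in(.108,.045)])
t=env.read_camera("top"); a=t[120:250,100:290]
cv2.imwrite("pics/c1.png",np.hstack([cv2.resize(im[100:230,130:320],None,fx=2,fy=2,interpolation=2),cv2.resize(a,None,fx=2,fy=2,interpolation=2)])[:,:,::-1])
```

```text
[([223, 161, 7, 33, 176], [226.1, 177.1])]
at [ 0.5731 -0.0303  0.1765] yaw 28.1 t 2.025 end [ 0.5694 -0.0388  0.17  ] 27.0
1 [0.3, -0.0073, 0.0058, 0.0065, -0.4, 0.2, 1.1]
[array([223.9, 160.1]), array([224.8, 185.3])]
```

View pics/c1.png

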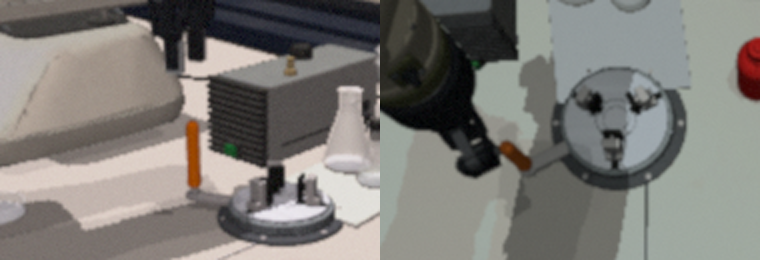

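The handle is at scene (226,177), close to my projection, and the gripper hovers above it and slightly beyond. I'll align, descend and shut.

Run:
```python
from h import *
plan([(.570,-.041,.1765,27),(.570,-.041,.072,27)],.3,.055)
```

```text
at [ 0.5732 -0.0303  0.1767] yaw 28.1 t 2.075 end [ 0.57  -0.041  0.072] 27.0
1 [0.3, -0.0079, 0.0079, 0.0001, -0.4, 0.2, 1.1]
2 [0.3, 0.0, -0.0, 0.0523, 0.0, 0.0, 0.0]
3 [0.3, 0.0, -0.0001, 0.0522, 0.0, 0.0, 0.0]
```

Call:
carry_out(moves=[0.3,-0.008,0.008,0,-0.4,0.2,1.1,0.3,0,0,0,0,0,0,0.3,0,0,0.035,0,0,0,0.3,0,0,0.035,0,0,0,0.3,0,0,0,0,0,0])

```text
clock: 2.7
tcp_pos: [0.5697, -0.045, 0.1075]
orientation: [0.001, 0.973, 0.23, 0.002]
wrist_force: [-0.9, 0.4, 0.6]
finger_gap: 0.0552
```

Run:
```python
from h import *
plan([(.570,-.041,.072,27)],.3,.055)
```

```text
at [ 0.5697 -0.045   0.1075] yaw 26.6 t 2.7 end [ 0.57   -0.0409  0.072 ] 27.0
1 [0.3, 0.002, -0.0036, 0.0355, 0.2, -0.2, -0.4]
```

Call:
carry_out(moves=[0.3,0.002,-0.0035,0.018,0,0,0,0.3,0,0,0.016,0,0,0,-1,0,0,0,0,0,0,-1,0,0,0,0,0,0,-1,0,0,0,0,0,0], squeeze=40)

```text
clock: 3.32
tcp_pos: [0.5728, -0.0424, 0.0776]
orientation: [0.003, 0.973, 0.23, 0.005]
wrist_force: [0.4, -0.1, -5.5]
finger_gap: 0.015
```

Run:
```python
from h import *
s,p,R=tool();print(p,yaw(R),s["wrist_force"],s["finger_gap"],s["joint_pos"])
r=p[:2]-C;print(np.hypot(*r),np.degrees(np.arctan2(r[1],r[0])))
```

```text
[ 0.5728412  -0.04243282  0.07764588] 26.56685551046792 [ 0.39403159 -0.10605365 -5.46399738] 0.014971669896375158 [-0.21318017  0.40406737 -0.24333389  0.9121643  -0.00095696  0.89396341]
0.10522635609155936 116.62603006889667
```

Call:
carry_out(moves=[-1,-0.0152,0.001,0,0,0,-8,-1,-0.0152,0.001,0,0,0,-8,-1,-0.0152,0.001,0,0,0,-8,-1,-0.0152,0.001,0,0,0,-8,-1,-0.0152,0.001,0,0,0,-8])

```text
clock: 3.95
tcp_pos: [0.5231, -0.0967, 0.0776]
orientation: [0.005, 0.83, 0.558, 0.006]
wrist_force: [3.0, -0.9, -6.8]
finger_gap: 0.0147
```

```bash
cat > q.py <<'E'
from h import *
s,p,R=tool();print(p.round(4),"yaw",yaw(R).round(1),"tilt",R[:,2].round(3),s["wrist_force"].round(1),s["finger_gap"],s["joint_pos"].round(2))
r=p[:2]-C;print(np.hypot(*r),np.degrees(np.arctan2(r[1],r[0]))%360)
E
python3 q.py
```

```text
[ 0.5231 -0.0967  0.0776] yaw 67.9 tilt [ 0.015 -0.001 -1.   ] [ 3.  -0.9 -6.8] 0.014661669465127893 [-0.34  0.33 -0.36  0.87  0.    0.05]
0.10477175825286615 157.67630327666384
```

Call:
carry_out(moves=[-1,-0.0145,0.001,0,0,0,-7.5,-1,-0.0135,0.001,0,0,0,-7,-1,-0.0115,0.001,0,0,0,-6,-1,-0.0095,0.0005,0,0,0,-5,-1,-0.008,0.0005,0,0,0,-4])

```text
clock: 4.58
tcp_pos: [0.5161, -0.1527, 0.0776]
orientation: [0.004, 0.654, 0.756, 0.007]
wrist_force: [1.7, 1.9, -4.2]
finger_gap: 0.0152
```

```bash
python3 q.py
```

```text
[ 0.5161 -0.1527  0.0776] yaw 98.3 tilt [ 0.015  0.004 -1.   ] [ 1.7  1.9 -4.2] 0.01517943129275242 [-0.44  0.34 -0.34  0.88  0.01 -0.59]
0.10519265894636251 188.83775001459577
```

Call:
carry_out(moves=[-1,-0.005,0.0002,0,0,0,-2,-1,-0.005,0.0002,0,0,0,-2,-1,-0.005,0.0002,0,0,0,-2,-1,-0.005,0.0002,0,0,0,-1,-1,-0.005,0,0,0,0,0])

```text
clock: 5.2
tcp_pos: [0.5171, -0.1544, 0.0774]
orientation: [-0.011, 0.601, 0.799, 0.023]
wrist_force: [-2.0, 17.1, 5.3]
finger_gap: 0.015
```

```bash
python3 q.py
```

```text
[ 0.5171 -0.1544  0.0774] yaw 106.2 tilt [ 0.01   0.05  -0.999] [-2.  17.1  5.3] 0.01495574579782669 [-0.47  0.36 -0.31  0.91  0.05 -0.75]
0.10439367618380173 189.85228203352116
```

The crank is at its stop: 17 N and no further motion. Release it and rise.

Call:
carry_out(moves=[-1,0,0,0,0,0,0,0,0,0,0,0,0,0,0.1,0,0,0,0,0,0,0.1,0,0,-0.04,0,0,0,0.1,0,0,-0.06,0,0,0])

```text
clock: 5.82
tcp_pos: [0.514, -0.158, 0.1764]
orientation: [-0.015, 0.6, 0.799, 0.022]
wrist_force: [1.7, -0.4, 0.7]
finger_gap: 0.0472
```

```bash
python3 - <<'E'
from h import *
im=env.read_camera("top"); cv2.imwrite("pics/t2.png",cv2.resize(im[120:270,140:290],(600,600),interpolation=2)[:,:,::-1]); print(handle(im))
im=env.read_camera("scene"); print(handle(im),proj("scene",(.5117,-.1556,.108)))
plan([(.508,-.411,.19,119)],.1,.055)
E
python3 q.py
```

```text
[([218, 221, 6, 5, 21], [220.6, 222.9])]
[([236, 180, 8, 36, 220], [239.4, 198.1])] [237.30601084 179.23522887]
at [ 0.5186 -0.1605  0.1833] yaw 106.2 t 5.925 end [ 0.5079 -0.411   0.19  ] 119.0
1 [0.1, -0.0474, -0.0159, -0.0037, 1.7, -2.2, -2.6]
2 [0.1, -0.0468, -0.0182, -0.0014, 0.0, -0.0, -2.5]
3 [0.1, -0.0459, -0.0201, -0.0014, 0.0, -0.0, -2.6]
4 [0.1, -0.0449, -0.0222, -0.0014, 0.0, -0.0, -2.6]
5 [0.1, -0.0439, -0.0243, -0.0013, 0.0, -0.0, -2.5]
[ 0.5186 -0.1605  0.1833] yaw 106.2 tilt [ 0.017  0.046 -0.999] [ 0.8 -1.1 -0.1] 0.047111565716667254 [-0.47  0.28 -0.15  1.15  0.05 -0.76]
0.10424032445382493 193.3109557216309
```

Call:
carry_out(moves=[0.1,-0.049,-0.016,-0.004,1.7,-2.2,-2.6,0.1,-0.048,-0.019,-0.001,0,0,-2.6,0.1,-0.048,-0.021,-0.001,0,0,-2.6,0.1,-0.047,-0.023,-0.001,0,0,-2.6,0.1,-0.046,-0.025,-0.001,0,0,-2.6])

```text
clock: 6.55
tcp_pos: [0.5116, -0.4263, 0.1929]
orientation: [0.004, 0.501, 0.866, 0.0]
wrist_force: [1.0, 0.1, -0.4]
finger_gap: 0.0467
```

```bash
python3 - <<'E'
from h import *
plan([(.508,-.411,.19,119)],.1,.055)
E
python3 q.py
```

```text
at [ 0.5116 -0.4263  0.1929] yaw 119.9 t 6.55 end [ 0.508 -0.411  0.19 ] 119.0
1 [0.1, 0.0151, 0.0045, 0.0028, 0.3, 0.4, 0.9]
[ 0.5116 -0.4263  0.1929] yaw 119.9 tilt [ 0.007 -0.004 -1.   ] [ 1.   0.1 -0.4] 0.04665048768444468 [-0.82  0.5   0.21  1.27  0.   -1.34]
0.3094081785731345 249.49630353903598
```

View pics/t2.png

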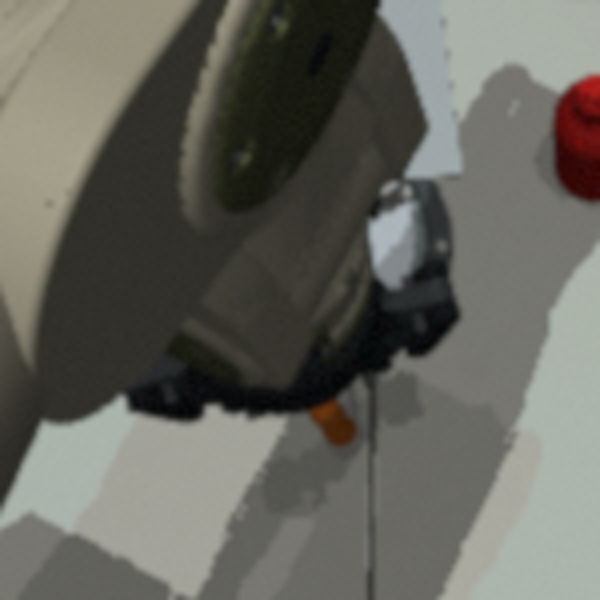

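The view shows the arm over the chuck and the orange handle clear of the gripper on the robot's side. Next I align over the cap.

Call:
carry_out(moves=[0.1,0.015,0.0045,0.003,0.3,0.4,0.9,0.1,0,0,0,0,0,0,0.1,0,0,0.025,0,0,0,0.1,0,0,0.02,0,0,0,0.1,0,0,0,0,0,0])

```text
clock: 7.18
tcp_pos: [0.5078, -0.4135, 0.1435]
orientation: [0.001, 0.509, 0.861, -0.001]
wrist_force: [0.6, -0.2, -0.1]
finger_gap: 0.0471
```

```bash
python3 - <<'E'
from h import *
plan([(.508,-.411,.102,119)],.1,.055)
im=env.read_camera("scene"); cv2.imwrite("pics/s3.png",cv2.resize(im[110:310,230:430],(600,600),interpolation=2)[:,:,::-1])
E
python3 q.py
```

```text
at [ 0.5078 -0.4135  0.1435] yaw 118.8 t 7.175 end [ 0.508 -0.411  0.102] 119.0
1 [0.1, 0.0021, 0.0014, 0.0415, 0.0, 0.1, -0.2]
[ 0.5082 -0.4139  0.1447] yaw 118.8 tilt [ 0.002 -0.003 -1.   ] [-0.2  0.4 -0.4] 0.04682066006071868 [-0.81  0.51  0.1   1.16 -0.   -1.31]
0.29902836364237934 248.05249250341754
```

View pics/s3.png

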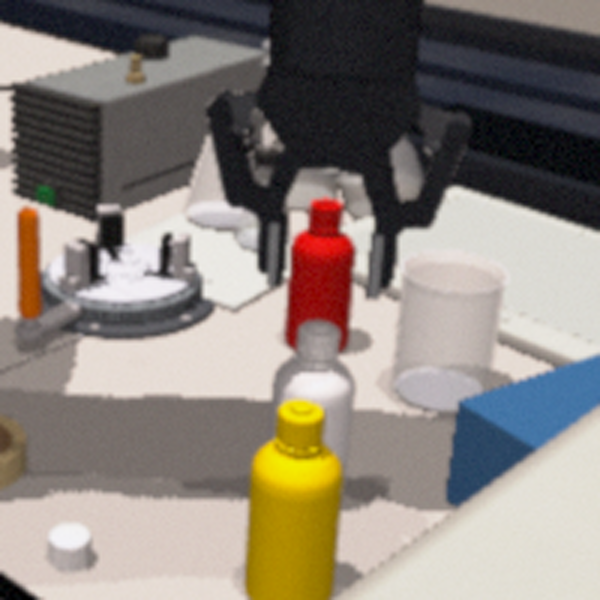

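The gripper straddles the white cap (fingertips at crop x 272 and 375, cap at 320), the crank handle stands at the open side and the jaws look open. Descend.

Call:
carry_out(moves=[0.1,0.002,0.001,0.018,0,0,0,0.1,0,0,0.018,0,0,0,0.1,0,0,0,0,0,0,0.1,0,0,0,0,0,0,0.1,0,0,0,0,0,0])

```text
clock: 7.85
tcp_pos: [0.5118, -0.4126, 0.1158]
orientation: [0.007, 0.508, 0.861, -0.002]
wrist_force: [0.4, -0.2, 0.4]
finger_gap: 0.0468
```

```bash
python3 q.py
```

```text
[ 0.5118 -0.4126  0.1158] yaw 119.0 tilt [ 0.01  -0.011 -1.   ] [ 0.4 -0.2  0.4] 0.04684951802388979 [-0.8   0.52  0.04  1.08 -0.   -1.31]
0.29651895007205814 248.5985979455084
```

Run:
```python
from h import *
plan([(.5085,-.411,.102,119)],.1,.055)
```

```text
at [ 0.5118 -0.4126  0.1158] yaw 119.0 t 7.85 end [ 0.5085 -0.411   0.102 ] 119.0
1 [0.1, 0.0032, -0.0022, 0.0138, 0.2, 0.8, -0.0]
```

Call:
carry_out(moves=[0.1,0.003,-0.002,0.013,0.2,0.8,0,0.1,0,0,0,0,0,0,-1,0,0,0,0,0,0,-1,0,0,0,0,0,0,-1,0,0,0,0,0,0], squeeze=30)

```text
clock: 8.48
tcp_pos: [0.5088, -0.4115, 0.1028]
orientation: [0.0, 0.508, 0.861, -0.0]
wrist_force: [-0.1, 0.1, 0.6]
finger_gap: 0.0233
```

```bash
python3 q.py
```

```text
[ 0.5088 -0.4115  0.1028] yaw 119.0 tilt [ 0.    -0.001 -1.   ] [-0.1  0.1  0.6] 0.023302537939110426 [-0.8   0.53  0.03  1.07 -0.   -1.31]
0.29662329196245707 247.97623497998705
```

Call:
carry_out(moves=[-1,0,0,-0.02,0,0,0,-1,0,0,-0.035,0,0,0,-1,0,0,-0.04,0,0,0,-1,0,0,-0.03,0,0,0,-1,0,0,0,0,0,0])

```text
clock: 9.1
tcp_pos: [0.5078, -0.4103, 0.2287]
orientation: [-0.002, 0.508, 0.861, 0.001]
wrist_force: [-0.4, -0.3, -1.7]
finger_gap: 0.0231
```

```bash
python3 - <<'E'
from h import *
plan([(.62,-.1365,.23,119)],-1,.05)
E
python3 q.py
```

```text
at [ 0.5078 -0.4103  0.2287] yaw 119.0 t 9.1 end [ 0.62   -0.1365  0.23  ] 119.0
1 [-1.0, 0.0309, 0.0385, -0.0001, -0.1, -0.3, -0.0]
2 [-1.0, 0.0308, 0.0384, -0.0003, 0.0, 0.0, -0.0]
3 [-1.0, 0.0309, 0.0385, -0.0002, 0.0, 0.0, -0.0]
4 [-1.0, 0.0309, 0.0384, -0.0002, 0.0, 0.0, -0.0]
5 [-1.0, 0.0308, 0.0385, -0.0002, 0.0, 0.0, -0.0]
6 [-1.0, 0.0309, 0.0385, -0.0002, 0.0, 0.0, -0.0]
[ 0.5078 -0.4103  0.2287] yaw 119.0 tilt [-0.003  0.003 -1.   ] [-0.4 -0.3 -1.7] 0.023109430290801283 [-0.8   0.48  0.26  1.35 -0.   -1.31]
0.2958903884911858 247.71432136335818
```

Call:
carry_out(moves=[-1,0.016,0.02,0,0,0,0,-1,0.03,0.038,0,0,0,0,-1,0.035,0.044,0,0,0,0,-1,0.035,0.044,0,0,0,0,-1,0.03,0.038,0,0,0,0])

```text
clock: 9.72
tcp_pos: [0.5972, -0.1852, 0.2192]
orientation: [-0.009, 0.51, 0.86, 0.002]
wrist_force: [1.4, -0.2, -0.6]
finger_gap: 0.0234
```

```bash
python3 - <<'E'
from h import *
plan([(.62,-.1365,.23,119)],-1,.05)
E
python3 q.py
```

```text
at [ 0.5972 -0.1852  0.2192] yaw 118.6 t 9.725 end [ 0.6199 -0.1365  0.23  ] 119.0
1 [-1.0, 0.016, 0.0216, -0.0053, -0.4, -0.9, -0.2]
2 [-1.0, 0.0159, 0.0217, -0.0054, 0.0, -0.0, -0.2]
[ 0.5972 -0.1852  0.2192] yaw 118.6 tilt [-0.013  0.012 -1.   ] [ 1.4 -0.2 -0.6] 0.023396075827995813 [-0.43  0.43  0.16  1.32  0.   -0.93]
0.05376686295262052 244.94947017205135
```

Call:
carry_out(moves=[-1,0.016,0.022,-0.002,-0.4,-0.9,-0.2,-1,0.013,0.018,-0.002,0,0,0,-1,0,0,0,0,0,0,-1,0,0,0.015,0,0,0,-1,0,0,0,0,0,0])

```text
clock: 10.35
tcp_pos: [0.6154, -0.129, 0.1983]
orientation: [-0.007, 0.505, 0.863, -0.0]
wrist_force: [-0.5, 0.7, -1.3]
finger_gap: 0.0233
```

```bash
python3 - <<'E'
from h import *
plan([(.621,-.1375,.18,119)],-1,.05)
im=env.read_camera("scene"); cv2.imwrite("pics/s4.png",cv2.resize(im[120:240,215:335],(600,600),interpolation=2)[:,:,::-1])
s,p,R=tool()
print("seat px",proj("scene",(.621,-.1375,.024)),"bottle base",proj("scene",p+R@[0,0,.1028]),"cap", proj("scene",p+R@[0,0,-.009]))
E
python3 q.py
```

```text
at [ 0.6154 -0.129   0.1983] yaw 119.4 t 10.35 end [ 0.621  -0.1375  0.18  ] 119.0
1 [-1.0, -0.0104, 0.0008, 0.0182, -0.4, -0.7, 0.4]
seat px [269.00430727 199.55775992] bottle base [264.55323514 169.94610831] cap [265.39820777 121.13475225]
[ 0.6158 -0.1293  0.1993] yaw 119.4 tilt [-0.011  0.007 -1.   ] [ 0.1  0.1 -1.7] 0.02309211490749028 [-0.34  0.44  0.13  1.27  0.   -0.85]
0.008338475394217573 119.94225339307172
```

View pics/s4.png

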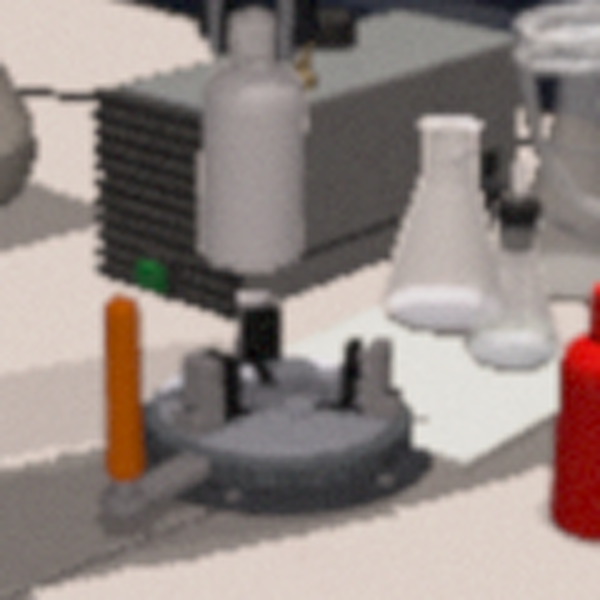

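Scene view: the bottle hangs upright at crop x≈250, the sleeve centre is at x≈277, and the jaws are open. It still needs about 11 mm of sideways shift before lowering.

Call:
carry_out(moves=[-1,-0.012,0.001,0.008,-0.4,-0.7,0.4,-1,0,0,0.007,0,0,0,-1,0,0,0,0,0,0,-1,0,0,0,0,0,0,-1,0,0,0,0,0,0])

```text
clock: 11.02
tcp_pos: [0.6228, -0.1424, 0.1833]
orientation: [0.002, 0.51, 0.86, -0.0]
wrist_force: [0.3, -0.3, -1.1]
finger_gap: 0.0233
```

```bash
python3 - <<'E'
from h import *
plan([(.622,-.1385,.15,119)],-1,.05)
E
python3 q.py
```

```text
at [ 0.6228 -0.1424  0.1833] yaw 118.7 t 11.025 end [ 0.622  -0.1385  0.15  ] 119.0
1 [-1.0, 0.0038, 0.0011, 0.0333, 0.1, 0.2, -0.3]
[ 0.6228 -0.1424  0.1833] yaw 118.7 tilt [ 0.003 -0.002 -1.   ] [ 0.3 -0.3 -1.1] 0.023259729719772415 [-0.35  0.46  0.11  1.22 -0.   -0.85]
0.006470601500802294 295.25925214912
```

Call:
carry_out(moves=[-1,0.0035,0.001,0.012,0,0,0,-1,0,0,0.012,0,0,0,-1,0,0,0,0,0,0,-1,0,0,0,0,0,0,-1,0,0,0,0,0,0])

```text
clock: 11.65
tcp_pos: [0.6218, -0.138, 0.1575]
orientation: [0.001, 0.509, 0.861, -0.0]
wrist_force: [0.2, -0.1, -1.5]
finger_gap: 0.0231
```

```bash
python3 - <<'E'
from h import *
plan([(.622,-.1385,.13,119)],-1,.05)
E
python3 q.py
```

```text
at [ 0.6218 -0.138   0.1575] yaw 118.8 t 11.65 end [ 0.622  -0.1384  0.13  ] 119.0
1 [-1.0, -0.0004, -0.0001, 0.0275, 0.1, 0.1, -0.2]
[ 0.6218 -0.138   0.1575] yaw 118.8 tilt [ 0.002 -0.002 -1.   ] [ 0.2 -0.1 -1.5] 0.02307460808101675 [-0.34  0.46  0.06  1.17 -0.   -0.85]
0.0023692327711317992 320.47107705682913
```

Call:
carry_out(moves=[-1,0,0,0.009,0,0,0,-1,0,0,0.009,0,0,0,-1,0,0,0.006,0,0,0,-1,0,0,0.003,0,0,0,-1,0,0,0,0,0,0])

```text
clock: 12.28
tcp_pos: [0.6219, -0.1382, 0.1285]
orientation: [0.001, 0.509, 0.861, -0.0]
wrist_force: [0.8, 0.2, -1.1]
finger_gap: 0.0234
```

```bash
python3 q.py
```

```text
[ 0.6219 -0.1382  0.1285] yaw 118.8 tilt [ 0.002 -0.002 -1.   ] [ 0.8  0.2 -1.1] 0.023449027749845322 [-0.34  0.48  0.02  1.1  -0.   -0.85]
0.0025359683244564613 318.6306130253617
```

Seating is expected at about 0.127, so lower gently to contact.

Call:
carry_out(moves=[-1,0,0,0.0015,0,0,0,-1,0,0,0.0015,0,0,0,-1,0,0,0.001,0,0,0,-1,0,0,0,0,0,0,-1,0,0,0,0,0,0])

```text
clock: 12.9
tcp_pos: [0.6232, -0.1385, 0.1272]
orientation: [0.003, 0.509, 0.861, 0.0]
wrist_force: [-0.1, -0.1, 0.2]
finger_gap: 0.0234
```

```bash
python3 - <<'E'
from h import *
im=env.read_camera("scene"); cv2.imwrite("pics/s5.png",cv2.resize(im[120:240,215:335],(600,600),interpolation=2)[:,:,::-1])
E
python3 q.py
```

```text
[ 0.6232 -0.1385  0.1272] yaw 118.8 tilt [ 0.006 -0.003 -1.   ] [-0.  -0.2 -0.2] 0.023268369635895177 [-0.34  0.48  0.01  1.09 -0.   -0.85]
0.003791572320724056 327.51873048283585
```

View pics/s5.png

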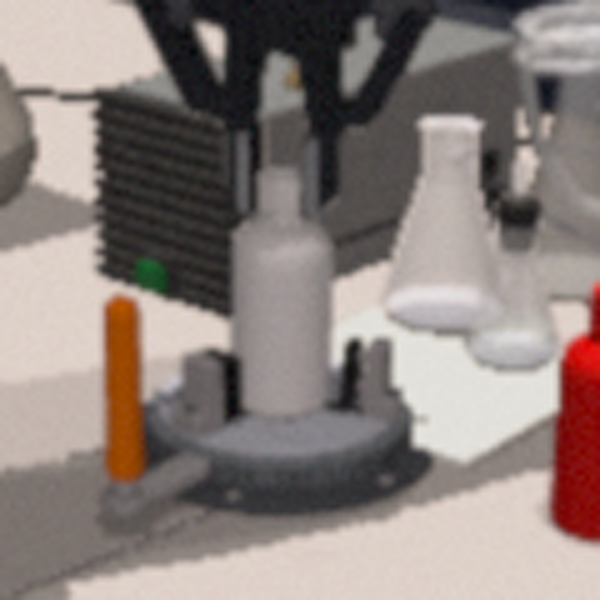

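The bottle stands upright between the open jaws at crop x≈281, against a chuck centre of ≈278. The wrist load has dropped to zero, so it is seated. Release and rise.

Call:
carry_out(moves=[-0.3,0,0,0,0,0,0,0,0,0,0,0,0,0,0.1,0,0,0,0,0,0,0.1,0,0,-0.03,0,0,0,0.1,0,0,-0.05,0,0,0], squeeze=40)

```text
clock: 13.58
tcp_pos: [0.6201, -0.1375, 0.2031]
orientation: [-0.002, 0.509, 0.861, -0.001]
wrist_force: [0.8, 0.0, -0.9]
finger_gap: 0.0469
```

```bash
python3 - <<'E'
from h import *
# regrasp crank at last gripped open pose
plan([(.516,-.155,.20,98.5)],.3,.045)
E
python3 q.py
```

```text
at [ 0.6201 -0.1375  0.2031] yaw 118.8 t 13.575 end [ 0.516  -0.1551  0.2   ] 98.5
1 [0.3, 0.0116, -0.0332, 0.0012, -0.2, -0.1, 6.8]
2 [0.3, 0.0075, -0.0344, 0.001, 0.0, -0.0, 6.7]
3 [0.3, 0.0035, -0.035, 0.001, 0.0, -0.0, 6.8]
[ 0.6201 -0.1375  0.2031] yaw 118.8 tilt [-0.003  0.001 -1.   ] [ 0.8  0.  -0.9] 0.046919490309064206 [-0.34  0.45  0.15  1.27 -0.   -0.85]
0.0010074420599196765 274.01104352569547
```

Call:
carry_out(moves=[0.3,0.011,-0.035,0,0,0,6.8,0.3,0.0075,-0.036,0.001,0,0,6.8,0.3,0.0035,-0.036,0.001,0,0,6.8,0.3,0,0,0,0,0,0,0.3,0,0,0,0,0,0])

```text
clock: 14.2
tcp_pos: [0.5138, -0.1588, 0.2069]
orientation: [0.005, 0.657, 0.754, 0.001]
wrist_force: [0.5, -0.5, 0.2]
finger_gap: 0.0554
```

```bash
python3 - <<'E'
from h import *
plan([(.514,-.155,.15,98.5),(.514,-.155,.0776,98.5)],.3,.065)
im=env.read_camera("top"); cv2.imwrite("pics/t6.png",cv2.resize(im[120:270,140:290],(600,600),interpolation=2)[:,:,::-1]); print(handle(im))
im=env.read_camera("scene"); print(handle(im))
E
python3 q.py
```

```text
at [ 0.5138 -0.1588  0.2069] yaw 97.8 t 14.2 end [ 0.514  -0.155   0.0776] 98.5
1 [0.3, 0.0041, 0.0002, 0.0569, 0.5, 0.3, -0.7]
2 [0.3, 0.0, 0.0, 0.0362, -0.0, 0.0, 0.0]
3 [0.3, 0.0, 0.0001, 0.0362, -0.0, 0.0, 0.0]
[([218, 219, 6, 7, 33], [220.5, 221.6])]
[([236, 180, 8, 36, 220], [239.4, 198.1])]
[ 0.514  -0.1587  0.2066] yaw 97.8 tilt [ 0.008 -0.004 -1.   ] [-0.   0.5  0.4] 0.05551445385736566 [-0.45  0.25 -0.13  1.18 -0.   -0.58]
0.1083236587026568 191.80054061451128
```

Call:
carry_out(moves=[0.3,0.004,0,0.03,0.5,0.3,-0.7,0.3,0,0,0.03,0,0,0,0.3,0,0,0.025,0,0,0,0.3,0,0,0,0,0,0,0.3,0,0,0,0,0,0])

```text
clock: 14.92
tcp_pos: [0.5192, -0.1548, 0.12]
orientation: [0.001, 0.65, 0.76, 0.0]
wrist_force: [0.3, -0.8, 0.2]
finger_gap: 0.0553
```

```bash
python3 - <<'E'
from h import *
plan([(.514,-.155,.0776,98.5)],.3,.065)
E
python3 q.py
```

```text
at [ 0.5192 -0.1548  0.12  ] yaw 98.9 t 14.925 end [ 0.514  -0.155   0.0776] 98.5
1 [0.3, 0.0007, -0.0053, 0.0424, 0.1, 0.1, 0.4]
[ 0.5192 -0.1548  0.12  ] yaw 98.9 tilt [ 0.002 -0.001 -1.   ] [ 0.3 -0.8  0.2] 0.055334828377042136 [-0.44  0.32 -0.26  0.99 -0.   -0.59]
0.10242693407418002 190.3112922605453
```

Call:
carry_out(moves=[0.3,0,-0.006,0.02,0,0,0.4,0.3,0,-0.001,0.018,0,0,0,0.3,0,0,0,0,0,0,-1,0,0,0,0,0,0,-1,0,0,0,0,0,0], squeeze=50)

```text
clock: 15.55
tcp_pos: [0.5176, -0.1574, 0.0878]
orientation: [0.006, 0.652, 0.758, 0.002]
wrist_force: [-4.4, 18.1, 4.1]
finger_gap: 0.0197
```

```bash
python3 q.py
```

```text
[ 0.5176 -0.1574  0.0878] yaw 98.5 tilt [ 0.012 -0.005 -1.   ] [-4.4 18.1  4.1] 0.019730397821145572 [-0.44  0.34 -0.32  0.9   0.   -0.59]
0.10450863136243942 191.53040453989504
```

Call:
carry_out(moves=[0,0.002,0,0,0,0,0,-0.1,0.001,-0.002,0.008,0,0,0,-1,0,0,0,0,0,0,-1,0,0,0,0,0,0,-1,0,0,0,0,0,0])

```text
clock: 16.18
tcp_pos: [0.5162, -0.155, 0.0809]
orientation: [0.007, 0.652, 0.758, 0.002]
wrist_force: [-0.8, 0.1, -0.7]
finger_gap: 0.0146
```

```bash
python3 q.py
```

```text
[ 0.5162 -0.155   0.0809] yaw 98.6 tilt [ 0.015 -0.006 -1.   ] [-0.8  0.1 -0.7] 0.014588646246948713 [-0.44  0.34 -0.34  0.88  0.   -0.59]
0.10542464276730705 190.11980233266368
```

Gripped. Swing clockwise.

Call:
carry_out(moves=[-1,0.0125,0.0008,0,0,0,6.5,-1,0.0152,0.001,0,0,0,8,-1,0.0152,0.001,0,0,0,8,-1,0.0152,0.001,0,0,0,8,-1,0.0135,0.001,0,0,0,7])

```text
clock: 16.8
tcp_pos: [0.5273, -0.0872, 0.0809]
orientation: [0.007, 0.867, 0.498, 0.002]
wrist_force: [-1.2, -0.9, 1.8]
finger_gap: 0.0146
```

```bash
python3 q.py
```

```text
[ 0.5273 -0.0872  0.0809] yaw 59.8 tilt [ 0.01  -0.011 -1.   ] [-1.2 -0.9  1.8] 0.014591078768194621 [-0.31  0.33 -0.34  0.88 -0.01  0.22]
0.10497088982048834 151.9643469169413
```

Call:
carry_out(moves=[-1,0.0115,0.0006,0,0,0,6,-1,0.0115,0.0006,0,0,0,6,-1,0.0115,0.0006,0,0,0,6,-1,0.0115,0.0006,0,0,0,6,-1,0.0115,0.0006,0,0,0,6])

```text
clock: 17.42
tcp_pos: [0.5663, -0.0459, 0.0809]
orientation: [0.007, 0.968, 0.25, 0.001]
wrist_force: [-1.9, -0.9, 2.7]
finger_gap: 0.0145
```

```bash
python3 q.py
```

```text
[ 0.5663 -0.0459  0.0809] yaw 29.0 tilt [ 0.005 -0.013 -1.   ] [-1.9 -0.9  2.7] 0.014483180908298253 [-0.22  0.39 -0.25  0.92 -0.01  0.85]
0.10533031985852005 120.62654567427441
```

Call:
carry_out(moves=[-1,0.009,0.0004,0,0,0,4.5,-1,0.008,0.0003,0,0,0,4,-1,0.007,0.0003,0,0,0,3,-1,0.006,0.0002,0,0,0,2,-1,0.006,0,0,0,0,0])

```text
clock: 18.05
tcp_pos: [0.5871, -0.0362, 0.0807]
orientation: [0.01, 0.991, 0.131, -0.013]
wrist_force: [-20.1, -7.0, 16.7]
finger_gap: 0.0143
```

```bash
python3 q.py
```

```text
[ 0.5871 -0.0362  0.0807] yaw 15.0 tilt [-0.023 -0.024 -0.999] [-20.1  -7.   16.7] 0.014341325302770139 [-0.18  0.45 -0.17  0.98 -0.03  1.12]
0.10550381048890364 108.14385308420512
```

The crank reached the closed stop: about 82° swept and 20 N. Release and back off.

Call:
carry_out(moves=[-1,0,0,0,0,0,0,-0.2,0,0,0,0,0,0,0.1,0,0,0,0,0,0,0.1,0,0,-0.04,0,0,0,0.1,0,0,-0.06,0,0,0])

```text
clock: 18.68
tcp_pos: [0.5859, -0.0338, 0.1767]
orientation: [0.009, 0.991, 0.131, -0.018]
wrist_force: [0.9, 0.5, -0.2]
finger_gap: 0.0469
```

```bash
python3 - <<'E'
from h import *
plan([(.42,-.02,.22,15)],.1,.055)
E
python3 q.py
```

```text
at [ 0.5859 -0.0338  0.1767] yaw 15.0 t 18.675 end [ 0.42 -0.02  0.22] 15.0
1 [0.1, -0.0396, -0.014, -0.0095, 0.7, 2.2, 0.0]
2 [0.1, -0.0391, -0.014, -0.0108, 0.0, 0.0, 0.0]
3 [0.1, -0.0392, -0.0141, -0.0108, 0.0, 0.0, 0.0]
4 [0.1, -0.0392, -0.0141, -0.0108, 0.0, 0.0, 0.0]
[ 0.5859 -0.0338  0.1767] yaw 15.0 tilt [-0.034 -0.022 -0.999] [ 0.9  0.5 -0.2] 0.046851936941745866 [-0.18  0.39 -0.01  1.2  -0.03  1.13]
0.10820816120223241 108.3571496863124
```

Call:
carry_out(moves=[0.1,-0.04,-0.014,-0.012,0.7,2.2,0,0.1,-0.04,-0.014,-0.012,0,0,0,0.1,-0.04,-0.014,-0.01,0,0,0,0.1,-0.04,-0.014,-0.01,0,0,0,0.1,0,0,0,0,0,0])

```text
clock: 19.3
tcp_pos: [0.419, -0.0213, 0.2279]
orientation: [0.003, 0.991, 0.131, 0.008]
wrist_force: [1.1, 0.7, -0.8]
finger_gap: 0.0469
```

```bash
python3 - <<'E'
from h import *
t=env.read_camera("top"); im=env.read_camera("scene"); print(handle(t),handle(im))
a=cv2.resize(im[120:280,215:415],(400,320),interpolation=2);b=cv2.resize(t[110:310,140:390],(400,320),interpolation=2)
cv2.imwrite("pics/f.png",np.hstack([a,b])[:,:,::-1])
old=cv2.imread("pics/top0.png")[:,:,::-1]
for n,(x0,x1,y0,y1) in dict(tape=(250,292,270,308),beaker=(318,358,132,176)).items():
    print(n,np.abs(t[y0:y1,x0:x1].astype(int)-old[y0:y1,x0:x1]).mean(),cv2.phaseCorrelate(cv2.cvtColor(np.ascontiguousarray(old[y0:y1,x0:x1]),7).astype(float),cv2.cvtColor(np.ascontiguousarray(t[y0:y1,x0:x1]),7).astype(float)))
E
python3 q.py
```

```text
[([157, 184, 7, 10, 38], [160.5, 187.4])] [([226, 159, 7, 32, 174], [229.1, 174.7])]
tape 47.63554720133668 ((0.8119744374521716, 0.15152045572460437), 0.5707667059056873)
beaker 4.55719696969697 ((0.0282263468674131, 0.5482171696101581), 0.9254129741014517)
[ 0.4215 -0.0218  0.2275] yaw 15.1 tilt [ 0.018 -0.004 -1.   ] [ 1.2 -0.2  1. ] 0.04741597750984753 [-0.24  0.01 -0.36  1.19  0.    1.06]
0.2291998241207739 149.98139866510832
```

View pics/f.png

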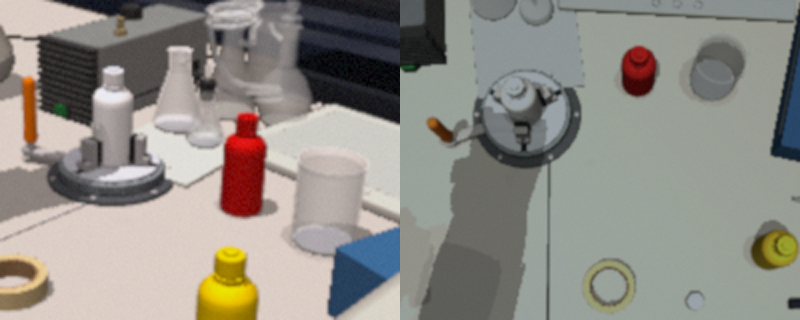

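Final views: the bottle is upright at the chuck centre with the three jaws on it. The crank is past its starting position, toward closed. The beaker and tape are in place, and the gripper is clear.

```bash
python3 -c "
from workcell import env
print(env.hand_in())"
```

```text
the job is handed in; nothing more can be done
None
```

The white bottle now stands upright on the middle of the chuck's face, gripped by all three jaws, and the job is handed in at about 19 s of the 72 s allowed.

- **Opening:** I swung the crank anticlockwise until it stopped (17 N on the handle, no further motion).
- **Placing:** I carried the bottle by its cap and lowered it until the wrist load dropped to zero. The camera put it about 1–2 mm off the chuck's centre before the jaws closed.
- **Gripping:** I swung the crank about 82° clockwise, to the closed stop. The travel given is 80°, so the extra 2° is measuring error or give in the arm. The push read about 20 N, and I then let go and backed off.

**Last checks:**
- The final pictures show the bottle upright with the jaws on it, and the crank further towards closed than where it started.
- The beaker compared with the first picture had shifted by half a pixel or less.
- The same comparison for the tape roll was poor, because the arm's shadow was over it in the first picture. By eye it is in the same place, and nothing came near it.
- The two cameras disagreed by about 3–5 mm. I used points between the two views.

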